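Lock the tall water-filter cartridge into its bayonet housing

ROBOT

A 7-joint arm with a two-finger parallel gripper is mounted at the origin on the work surface. World frame = base frame: x ahead of the robot, y to its left, z up, the work surface at z = 0. Lengths are in mm, angles in degrees, forces in N, time in s.
With the tool pointing down it reaches from about 400 to 875 mm from the base axis. Payload 19.3 kg.
Tool frame: the origin (TCP) lies on the centre line of the jaws, within the pads' length; the fingertips stand 8 mm ahead of it and the grasp point (between the pads) lies 11 mm behind it; y points along the fingers, z is the direction in which the jaws open and shut, and the axes are right-handed (so a half turn about y gives the same grasp; the last joint's range is limited). The gripper opens to 85 mm and grips with 20 to 120 N. Pads are 22 mm wide; open, the fingers measure 114 mm over their backs; the gripper's body (76 mm by 85 mm) begins 54 mm behind the grasp point. The pads swing forward as they close: fully open they stand 13 mm farther back than shut.
Start: joints at [-76.788, 29.874, -2.08, 91.645, 1.215, 58.505, -6.463], TCP at [185.197, 596.923, 239.291] pointing down, gripper open.
Joint ranges: [-166.77, 166.77], [-17.47, 122.26], [-85.68, 81.53], [9.62, 139.38], [-72.42, 252.41], [9.2, 110.78], [-144.41, 144.41]. Speed limits (degrees/s): [108.29, 108.29, 136.94, 136.94, 172.46, 172.46, 172.46].

INTERFACE

Orientations are given as a 3x3 rotation matrix whose columns are the frame's x, y, z axes.
In Python, from rig import status, viewer, ticket gives the robot as it stands.
- The arm moves only by the shell command python3 -m handwheel 'ROWS' [FORCE]. ROWS is JSON, a list of rows, each a list of 7 numbers: the turn, a rotation vector about the tool's x, y, z in rad, then the shift along the tool's x, y, z in mm, then the opening in per cent of the stroke, from 0 (shut) to 100 (fully open). In form: [[rx, ry, rz, x, y, z, gripper], ...]. A call has 1 to 12 rows; each row shifts and turns the pose as measured when the row begins, along the tool's axes as they then stand; what a row does not reach is not made up. A row lasts 1/8 s, in which the tool goes at most 62.5 mm and 10.7 degrees, less where a joint would pass 70% of its speed; a pose out of reach is approached as far as the arm can. A call with a gripper value outside its range is refused whole. The fingers move at their own pace and stop on an object; FORCE is the grip in N (left out, the last holds). Time passes only in rows, so rows that do not move let the fingers close. It gives the time, the measured TCP pose, the force and the opening at its end, in the units of the state.
- status.state(): the state, without advancing time (a new reading comes with each control period).
- viewer.read_camera(name): name is "side" or "top" or "wrist"; returns a dict with "img" (420x560x3 uint8, blue, green, red), "depth" (420x560 float32, mm along the optical axis (not along the pixel's ray), 0 where there is no reading), "mtx" (3x3 intrinsics, pixels), "camera_from_world" (4x4, takes a point from world to camera coordinates). Camera axes: x right, y up, looking along -z (the intrinsics and any distortion apply to the point x, -y, -z); pixel columns grow to the right and rows downward; lengths in mm; the calibration is good to about 2 mm. The wrist camera is an equidistant fisheye: a pixel r from the principal point sees the ray r / f radians off the axis. A picture is of the moment at which its call begins.
- ticket.job_done(): hands the job in, once; it reports no verdict.
The state is a dict: "clock": time; "qpos": joint angles; "joint_vel": joint speeds; "joint_torque": joint torques, N m; "position": TCP position; "tcp_rot": TCP orientation; "force": force on the tool from outside, world axes, zero at the start; "ft_torque": the same for the moment, N m; "width": finger opening in mm.
Only numpy, scipy, OpenCV 4.12 (cv2) and the standard library are available. Lean on these libraries where they do the work, as an engineer would, in place of code of your own. Each camera call takes 0.05 s, during which the arm holds its last target.

TASK

Fit the tall water-filter cartridge into the filter housing: lower its foot through the slotted opening with the lugs along the slot, push it down against the spring, turn it a quarter clockwise (seen from above) and let it spring up so that it clicks home, upright and locked. Leave the squat cartridge standing where it is.

Things in the scene. Friction and masses are not known exactly. Their poses are not given: they have to be found in the camera images.
- tall_cartridge: Tall slim white cartridge, 140 mm high, 0.25 kg, loose, upright; origin: centre of its underside. Grey neck 40 mm across (0-46 mm up) with two lugs at the foot (one bar 80 mm along its x, 16 wide, 10 thick); barrel 62 mm across (46-104); on top an upright grip bar 58 mm long along x (parallel to the lugs), 14 mm thick (y), 104-140 mm up: pinch its thickness. Same turned half round.
- filter_housing: Fixed grey box with aluminium top plate, 112 x 112 x 60 mm high, brass pipe stubs at +x; origin: centre of its underside. Opening in the 12 mm plate: bore 52 mm across plus slot 92 x 34 mm along its x. Lugs go in along x (either way round), turn under the plate clockwise only (seen from above) to lie along y; a hard stop is 15 degrees beyond. Locked: foot 38 mm above the origin.
- plunger (a joint): Sprung plunger in the bore, 28 mm disc; value = how far it is pushed down, 0 to 0.030 m. At 0 its top is 10 mm below the housing's top and carries the cartridge, lugs still in the slot. Pushes 7 N at 0, 15 N at 0.030. Lugs turn freely, clear of the 5 mm click ridges, at 0.018 to 0.029 (best 0.023); after the quarter turn, let go and it lifts the cartridge to 0.012: locked.
- squat_cartridge: A squat, wider cartridge, not wanted now: white, 80 mm high, barrel 80 mm across, with a like foot and a grip bar 30 mm tall on top, standing loose on the worktop; origin: centre of its underside, z up.

How it is judged:
By the outcome, as a careful person would: the job done as asked, in the order asked, and still so for the second after the job is handed in, with the robot touching nothing.
It also fails if it takes over 38 s, if anything falls off the work surface, if the arm or the gripper's body presses on something with over 40 N, if the wrist force passes 120 N, or if a joint passes its speed limit or range.

## Working session

There is one attempt and no reset: what is moved stays moved. The work goes in short steps, Python scripts to look and compute and a shell command to move; the robot and the scene stay as the last step left them, time stands still between calls to the robot, and variables do not carry over. Pictures are saved under pics/ and viewed, and the job is handed in when it is done.

```bash
ls; mkdir -p pics; cat > h.py <<'E'
import numpy as np, cv2
from rig import status, viewer, ticket
def shot(name,tag):
    c=viewer.read_camera(name); cv2.imwrite(f'pics/{tag}.png',c['img']); np.savez(f'/tmp/{tag}.npz',**{k:np.array(v) for k,v in c.items()}); return c
def cloud(c):
    K=np.array(c['mtx']);d=np.array(c['depth']);T=np.linalg.inv(np.array(c['camera_from_world']))
    v,u=np.mgrid[:d.shape[0],:d.shape[1]]
    x=(u-K[0,2])/K[0,0]*d;y=-(v-K[1,2])/K[1,1]*d
    P=np.stack([x,y,-d,np.ones_like(d)],-1)@T.T
    return P[...,:3]
E
python3 - <<'E'
from h import *
np.set_printoptions(precision=3,suppress=True)
for n in ['top','side','wrist']:
    c=shot(n,n+'0'); print(n,c.keys(),c['mtx'],c['camera_from_world'])
print(status.state())
E
```

```text
pics
top dict_keys(['img', 'depth', 'mtx', 'camera_from_world']) [[517.727   0.    273.919]
 [  0.    517.727 203.842]
 [  0.      0.      1.   ]] [[  -0.003   -1.      -0.02    25.807]
 [   0.991   -0.005    0.133 -523.444]
 [  -0.133   -0.019    0.991 -799.067]
 [   0.       0.       0.       1.   ]]
side dict_keys(['img', 'depth', 'mtx', 'camera_from_world']) [[492.816   0.    280.017]
 [  0.    492.816 211.386]
 [  0.      0.      1.   ]] [[   0.997   -0.075   -0.005 -541.195]
 [   0.045    0.539    0.841 -106.736]
 [  -0.06    -0.839    0.541 -791.981]
 [   0.       0.       0.       1.   ]]
wrist dict_keys(['img', 'depth', 'mtx', 'camera_from_world']) [[325.192   0.    279.916]
 [  0.    325.192 212.382]
 [  0.      0.      1.   ]] [[   0.296    0.955   -0.001 -624.536]
 [  -0.908    0.281   -0.311   41.521]
 [  -0.297    0.093    0.95  -380.197]
 [   0.       0.       0.       1.   ]]
{'clock': 0.15, 'qpos': array([-76.789,  29.902,  -2.08 ,  91.664,   1.215,  58.504,  -6.461]), 'joint_vel': array([ 0.004, -0.163,  0.009, -0.044, -0.018,  0.102,  0.035]), 'joint_torque': array([  0.002, -92.74 ,   1.981, -37.006,   0.018,   0.006,   0.   ]), 'position': array([185.139, 596.713, 238.868]), 'tcp_rot': array([[ 0.955, -0.   ,  0.296],
       [-0.296, -0.001,  0.955],
       [ 0.   , -1.   , -0.001]]), 'force': array([ 0.503, -0.373, -0.442]), 'ft_torque': array([-0.03 ,  0.036,  0.021]), 'width': 85.1146519574858}
```

View pics/top0.png

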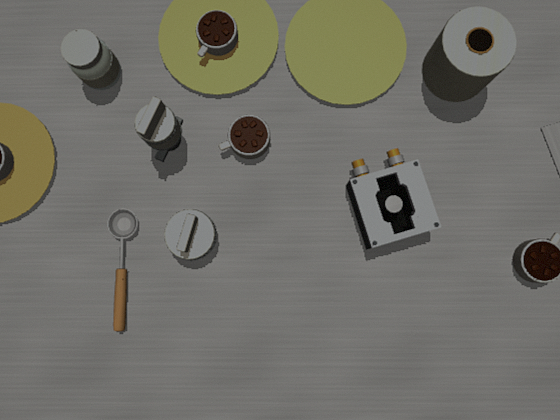

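View pics/side0.png

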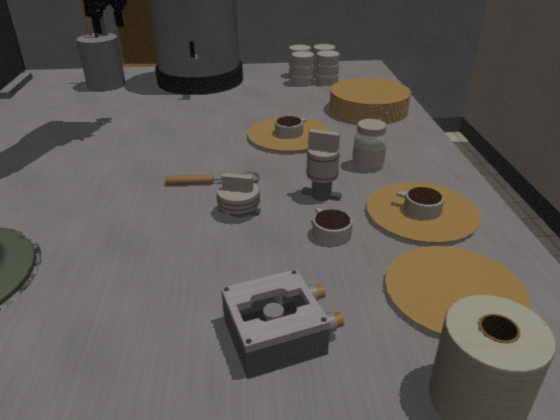

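View pics/wrist0.png

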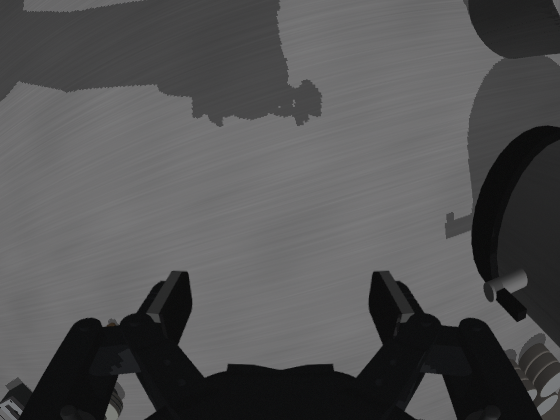

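The top view shows the tall cartridge at about (157,120), the squat one at (190,235) and the housing at (394,204), its slot running roughly up the image with the brass stubs at the top edge. Next I'll measure these using depth.

```bash
python3 - <<'E'
from h import *
np.set_printoptions(precision=2,suppress=True)
def ld(t):
    z=np.load(f'/tmp/{t}.npz'); return {k:z[k] for k in z}
t=ld('top0'); s=ld('side0')
P=cloud(t); S=cloud(s)
print('table z', np.median(P[300:400,200:500,2]), np.median(S[200:260,100:200,2]))
def rect(Q,name):
    r=cv2.minAreaRect(Q[:,:2].astype(np.float32)); b=cv2.boxPoints(r)
    e=b[1]-b[0]; f=b[2]-b[1]; L=e if np.hypot(*e)>np.hypot(*f) else f
    print(name,len(Q),'c',r[0],'size',r[1],'long axis deg',np.degrees(np.arctan2(L[1],L[0])), 'z',np.median(Q[:,2]),'mean',Q.mean(0))
def reg(P,u0,u1,v0,v1,z0,z1):
    R=P[v0:v1,u0:u1].reshape(-1,3); return R[(R[:,2]>z0)&(R[:,2]<z1)]
rect(reg(P,125,195,85,165,134,148),'tall bar top')
rect(reg(P,125,195,85,165,98,110),'tall barrel top')
rect(reg(S,295,350,120,205,134,148),'tall bar side')
rect(reg(S,295,350,120,205,4,16),'lugs side')
rect(reg(P,155,225,200,270,74,88),'squat bar')
rect(reg(P,155,225,200,270,44,56),'squat barrel')
rect(reg(P,335,450,145,260,54,66),'plate top')
rect(reg(S,210,350,260,370,54,66),'plate side')
rect(reg(P,375,412,170,240,44,53),'plunger')
rect(reg(P,365,420,165,240,-10,35),'deep')
# dark pixels slot cast onto z=60
K=t['mtx'];T=np.linalg.inv(t['camera_from_world'])
def cast(px,z):
    px=np.asarray(px,float); d=np.c_[(px[:,0]-K[0,2])/K[0,0],-(px[:,1]-K[1,2])/K[1,1],-np.ones(len(px))]@T[:3,:3].T
    o=T[:3,3]; return o+d*((z-o[2])/d[:,2])[:,None]
g=cv2.cvtColor(t['img'],cv2.COLOR_BGR2GRAY)
m=np.zeros_like(g); m[168:242,368:424]=(g[168:242,368:424]<70)*255
cs,_=cv2.findContours(m,cv2.RETR_EXTERNAL,cv2.CHAIN_APPROX_NONE)
for c in cs:
    if cv2.contourArea(c)>300:
        w=cast(c[:,0],60); rect(w,'slot contour'); print(cv2.contourArea(c))
# screw holes at corners
E
```

```text
table z 0.2644994204366071 1.3870955183184606
tall bar top 418 c (640.7601928710938, 204.0707550048828) size (14.772047996520996, 58.10636901855469) long axis deg -24.090096 z 140.1730241062216 mean [640.01 203.46 139.9 ]
tall barrel top 683 c (639.1581420898438, 203.738525390625) size (60.93958282470703, 57.97629928588867) long axis deg 84.68455 z 104.42008565575645 mean [636.13 196.74 104.36]
tall bar side 199 c (640.6746215820312, 198.04202270507812) size (16.26493263244629, 57.626243591308594) long axis deg -24.361021 z 140.59848004529317 mean [640.94 196.62 139.57]
lugs side 767 c (666.2461547851562, 384.1476745605469) size (422.4447021484375, 132.84085083007812) long axis deg 78.991684 z 11.608117400125366 mean [650.47 384.08  10.71]
squat bar 368 c (475.2928161621094, 158.09910583496094) size (14.9871826171875, 57.7548828125) long axis deg -15.542638 z 80.10823133255968 mean [475.07 157.42  79.84]
squat barrel 1534 c (475.5345764160156, 157.6787567138672) size (79.12217712402344, 77.75440979003906) long axis deg 89.19437 z 50.30814350601844 mean [474.44 156.21  50.31]
plate to
[... 164 characters left out ...]
39]
plate side 4212 c (521.7208251953125, -167.6964111328125) size (112.9471664428711, 115.26753997802734) long axis deg -73.712364 z 61.2854386561107 mean [ 521.88 -175.74   60.85]
plunger 284 c (527.4509887695312, -169.5240478515625) size (84.07166290283203, 39.9669303894043) long axis deg 16.61189 z 50.278582899480796 mean [ 524.   -166.01   50.27]
deep 1447 c (530.9922485351562, -167.86788940429688) size (127.03267669677734, 94.92970275878906) long axis deg 0.94909847 z 6.316246284004819 mean [ 529.53 -174.28    6.18]
slot contour 158 c (520.9171752929688, -165.2485809326172) size (90.83287048339844, 50.604469299316406) long axis deg 16.398783 z 60.0 mean [ 520.66 -165.08   60.  ]
1503.0
```

```bash
python3 - <<'E'
import cv2
a=cv2.imread('pics/top0.png')
cv2.imwrite('pics/topzoom.png',cv2.hconcat([cv2.resize(a[85:185,110:210],(400,400)),cv2.resize(a[145:255,340:450],(400,400))]))
E
```

```text
(no output)
```

View pics/topzoom.png

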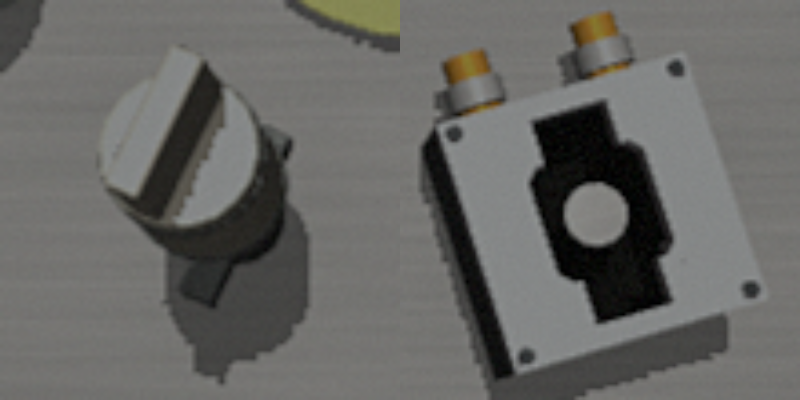

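```bash
cat >> h.py <<'E'
def togo(x,y,z,zdir,R=None):
    """tool-frame remaining: turn and shift to TCP x,y,z, tool down, opening direction yaw zdir (deg)"""
    from scipy.spatial.transform import Rotation as Ro
    s=status.state(); R0=s['tcp_rot']; a=np.radians(zdir)
    zz=np.array([np.cos(a),np.sin(a),0]); yy=np.array([0,0,-1.]); Rt=np.c_[np.cross(yy,zz),yy,zz]
    rv=Ro.from_matrix(R0.T@Rt).as_rotvec(); d=np.array([x,y,z])-s['position']
    print('t %.2f'%s['clock'],'pos',s['position'].round(1),'yaw %.2f'%np.degrees(np.arctan2(R0[1,2],R0[0,2])),'F',s['force'].round(1),'M',s['ft_torque'].round(2),'w %.1f'%s['width'])
    print('q',s['qpos'].round(1)); print('turn',rv.round(3),'shift in present axes',(R0.T@d).round(1),'shift in final axes',(Rt.T@d).round(1))
E
python3 - <<'E'
from h import *
z=np.load('/tmp/side0.npz'); s={k:z[k] for k in z}; S=cloud(s)
Q=S[(S[...,2]>110)&(S[...,2]<500)&(S[...,1]<1000)]
H,xe,ye=np.histogram2d(Q[:,0],Q[:,1],bins=[np.arange(0,1001,100),np.arange(-400,1001,100)])
print(H.astype(int))
togo(641,202,230,66)
E
```

```text
[[   0    0    0    0    0    0    0    0    0    0    0    0  353  535]
 [   0    0    0    0    0    0    0    0    0  562  109    0    0  122]
 [   0    0    0    0    0    0    0    0    0    0  194    0  972  184]
 [   0    0    0    0    0    0    0    0    0    0    0  114 1963    0]
 [   0    0    0    0    0    0    0    0    0    0    0    0 1213  348]
 [   0    0    0    0    0    0    0    0    0    0    0    0    0    0]
 [   0    0    0    0    0  399  165    0    0    0    0    0    0    0]
 [3392 3331    0    0    0    0    0    0    0    0    0    0    0    0]
 [ 114  241    0    0    0    0    0    0    0    0    0    0    0    0]
 [   0    0    0    0    0    0    0    0    0    0    0    0    0    0]]
t 0.15 pos [185.1 596.7 238.9] yaw 72.77 F [ 0.5 -0.4 -0.4] M [-0.03  0.04  0.02] w 85.1
q [-76.8  29.9  -2.1  91.7   1.2  58.5  -6.5]
turn [0.001 0.118 0.   ] shift in present axes [ 552.3    9.1 -241.9] shift in final axes [ 577.     8.9 -175.2]
```

```bash
python3 -m handwheel '[[0,0.118,0,0,0,0,100],[0,0,0,50,0,-15,100],[0,0,0,50,0,-15,100],[0,0,0,50,0,-15,100],[0,0,0,50,0,-15,100],[0,0,0,50,0,-15,100],[0,0,0,50,0,-15,100],[0,0,0,50,0,-15,100],[0,0,0,50,0,-15,100],[0,0,0,50,0,-15,100],[0,0,0,50,0,-15,100],[0,0,0,50,0,-15,100]]' 60; python3 - <<'E'
from h import *
togo(641,202,230,66)
E
```

```text
clock: 1.65
position: [629.1, 212.3, 236.4]
tcp_rot: [[0.915, -0.003, 0.403], [-0.403, -0.002, 0.915], [-0.002, -1.0, -0.003]]
force: [0.6, 1.3, 0.1]
width: 85.7
t 1.65 pos [629.1 212.3 236.4] yaw 66.25 F [0.6 1.3 0.1] M [ 0.04 -0.04 -0.03] w 85.7
q [-27.1  33.9   5.2  85.4  -3.3  61.   45.1]
turn [ 0.003  0.004 -0.002] shift in present axes [15.1  6.4 -4.6] shift in final axes [15.1  6.4 -4.5]
```

```bash
python3 -m handwheel '[[0.003,0.004,-0.002,15,6,-4.5,100],[0,0,0,0,0,0,100]]'; python3 - <<'E'
from h import *
togo(641,202,230,66)
c=shot('wrist','w1')
E
```

```text
clock: 1.9
position: [642.9, 198.2, 229.1]
tcp_rot: [[0.912, -0.001, 0.411], [-0.411, -0.002, 0.912], [-0.0, -1.0, -0.002]]
force: [-1.3, 0.1, 0.3]
width: 85.2
t 1.90 pos [642.9 198.2 229.1] yaw 65.73 F [-1.3  0.1  0.3] M [0.02 0.05 0.06] w 85.2
q [-25.6  35.1   5.4  84.5  -3.4  60.7  46.3]
turn [ 0.002 -0.005 -0.   ] shift in present axes [-3.3 -0.9  2.7] shift in final axes [-3.3 -0.9  2.7]
```

View pics/w1.png

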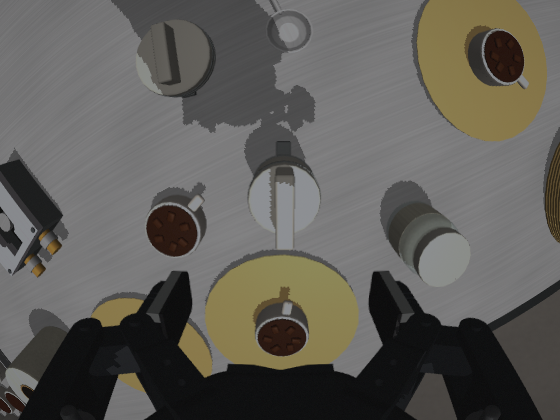

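The wrist view shows the bar at about (285,210), lying along the jaw centre line near column 280 and nearly parallel to the fingers. I'll locate it by fisheye depth.

```bash
cat >> h.py <<'E'
def wcloud(c):
    K=np.array(c['mtx']);d=np.array(c['depth']);T=np.linalg.inv(np.array(c['camera_from_world']))
    v,u=np.mgrid[:d.shape[0],:d.shape[1]]
    a=(u-K[0,2])/K[0,0];b=(v-K[1,2])/K[1,1];th=np.hypot(a,b)+1e-9;k=np.tan(th)/th
    P=np.stack([a*k*d,-b*k*d,-d,np.ones_like(d)],-1)@T.T
    return P[...,:3]
def rect(Q,name):
    r=cv2.minAreaRect(Q[:,:2].astype(np.float32)); b=cv2.boxPoints(r)
    e=b[1]-b[0]; f=b[2]-b[1]; L=e if np.hypot(*e)>np.hypot(*f) else f
    print(name,len(Q),'c',np.round(r[0],1),'size',np.round(r[1],1),'axis %.1f'%np.degrees(np.arctan2(L[1],L[0])),'z %.1f'%np.median(Q[:,2]))
def reg(P,u0,u1,v0,v1,z0,z1):
    R=P[v0:v1,u0:u1].reshape(-1,3); return R[(R[:,2]>z0)&(R[:,2]<z1)]
E
python3 - <<'E'
from h import *
z=np.load('/tmp/w1.npz'); c={k:z[k] for k in z}; W=wcloud(c)
rect(reg(W,240,330,150,265,132,148),'bar')
rect(reg(W,240,330,150,265,98,110),'barrel')
rect(reg(W,100,240,0,110,74,88),'squatbar')
togo(641,202,230,66)
E
```

```text
bar 1450 c [639.6 202.8] size [13.7 57.6] axis -23.8 z 140.1
barrel 2810 c [639.1 203.5] size [60.8 59.9] axis 66.9 z 104.1
squatbar 944 c [474.7 157. ] size [15.1 57.6] axis -15.6 z 79.9
t 1.95 pos [642.6 198.8 229.5] yaw 65.78 F [-0.   0.  -0.5] M [ 0.03  0.04 -0.01] w 85.3
q [-25.6  35.1   5.4  84.5  -3.4  60.7  46.2]
turn [ 0.002 -0.004  0.   ] shift in present axes [-2.8 -0.5  2.3] shift in final axes [-2.8 -0.5  2.3]
```

```bash
python3 -m handwheel '[[0.002,-0.004,0,-4,20,2.8,80],[0,0,0,0,30,0,80],[0,0,0,0,30,0,80],[0,0,0,0,22,0,80],[0,0,0,0,5,0,80]]'; python3 - <<'E'
from h import *
togo(640,203,117,66.1)
E
```

```text
clock: 2.58
position: [635.1, 212.8, 122.1]
tcp_rot: [[0.918, 0.001, 0.397], [-0.397, 0.005, 0.918], [-0.001, -1.0, 0.005]]
force: [-0.9, -0.7, -0.1]
width: 68.2
t 2.58 pos [635.1 212.8 122.1] yaw 66.62 F [-0.9 -0.7 -0.1] M [ 0.07 -0.04 -0.01] w 68.2
q [-26.   41.4   4.   90.   -3.9  48.6  46.2]
turn [-0.005  0.009 -0.001] shift in present axes [ 8.4  5.1 -7.1] shift in final axes [ 8.5  5.1 -7. ]
```

```bash
python3 -m handwheel '[[-0.005,-0.009,-0.001,8.5,5,-7,60],[0,0,0,0,0,0,60],[0,0,0,0,0,0,60]]'; python3 - <<'E'
from h import *
togo(640,203,117,66.1)
E
```

```text
clock: 2.95
position: [640.7, 203.9, 119.0]
tcp_rot: [[0.922, 0.001, 0.387], [-0.387, 0.001, 0.922], [0.001, -1.0, 0.001]]
force: [0.2, 0.5, 0.4]
width: 51.4
t 2.95 pos [640.7 203.9 119. ] yaw 67.25 F [0.2 0.5 0.4] M [0.03 0.01 0.01] w 51.4
q [-25.2  41.8   4.   89.6  -3.6  48.6  47.4]
turn [-0.001  0.02   0.001] shift in present axes [-0.3  2.  -1. ] shift in final axes [-0.2  2.  -1. ]
```

```bash
python3 -m handwheel '[[0,0.02,0,0,2,-1,40],[0,0,0,0,0,0,0],[0,0,0,0,0,0,0],[0,0,0,0,0,0,0],[0,0,0,0,0,0,0]]' 90; python3 - <<'E'
from h import *
togo(640,203,117,66.1)
E
```

```text
clock: 3.58
position: [640.7, 203.0, 118.0]
tcp_rot: [[0.914, 0.003, 0.407], [-0.407, 0.001, 0.914], [0.002, -1.0, 0.002]]
force: [0.3, -0.2, -0.5]
width: 12.8
t 3.58 pos [640.7 203.  118. ] yaw 66.01 F [ 0.3 -0.2 -0.5] M [-0.12 -0.03  0.03] w 12.8
q [-25.3  41.9   4.3  89.8  -3.8  48.3  46.4]
turn [-0.002 -0.002  0.002] shift in present axes [-0.6  1.  -0.3] shift in final axes [-0.6  1.  -0.3]
```

```bash
python3 -m handwheel '[[0,0,0,0,-5,0,0],[0,0,0,0,-25,0,0],[0,0,0,0,-35,0,0],[0,0,0,0,-35,0,0],[0,0,0,0,-10,0,0]]'; python3 - <<'E'
from h import *
c=shot('side','s2')
togo(521.3,-165,225,106.4)
E
```

```text
clock: 4.2
position: [639.0, 202.7, 229.7]
tcp_rot: [[0.914, -0.001, 0.406], [-0.406, -0.0, 0.914], [-0.001, -1.0, -0.001]]
force: [0.0, 1.2, -3.0]
width: 12.5
t 4.25 pos [638.9 202.7 229.8] yaw 66.03 F [ 0.8 -0.4 -1.8] M [ 0.05 -0.01  0.03] w 12.6
q [-25.9  34.8   5.3  84.9  -3.5  60.6  46.1]
turn [ 0.    -0.705 -0.002] shift in present axes [  42.     5.1 -383.7] shift in final axes [-216.6    4.8 -319.5]
```

View pics/s2.png

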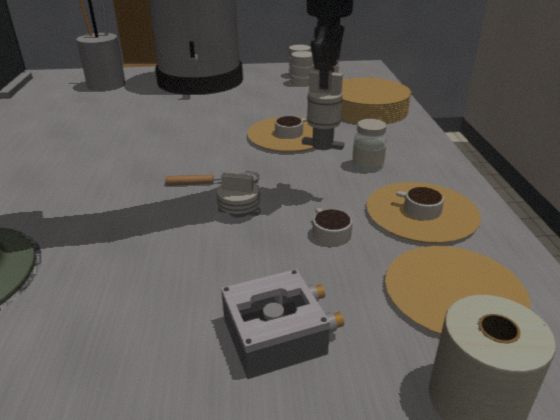

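The cartridge hangs upright in the jaws at about (324,110), clear of everything. I'll move it over to the housing and then turn it.

```bash
python3 -m handwheel '[[0,0,0,2,0,-15,0],[0,0,0,4,0,-35,0],[0,0,0,4,0,-38,0],[0,0,0,4,0,-38,0],[0,0,0,4,0,-38,0],[0,0,0,4,0,-38,0],[0,0,0,4,0,-38,0],[0,0,0,4,0,-38,0],[0,0,0,4,0,-38,0],[0,0,0,4,0,-35,0],[0,0,0,2,0,-20,0],[0,0,0,0,0,0,0]]'; python3 - <<'E'
from h import *
togo(521.3,-165,225,106.4)
E
```

```text
clock: 5.75
position: [505.7, -174.4, 216.0]
tcp_rot: [[0.91, -0.026, 0.413], [-0.413, -0.005, 0.911], [-0.021, -1.0, -0.016]]
force: [-0.7, -0.2, -3.5]
width: 12.5
t 5.75 pos [ 505.7 -174.4  216. ] yaw 65.62 F [-0.7 -0.2 -3.5] M [ 0.05 -0.07  0.05] w 12.5
q [  5.8  24.2   8.6 106.   -3.7  51.4  81.7]
turn [ 0.007 -0.712 -0.026] shift in present axes [10.2 -9.4 14.8] shift in final axes [17.6 -9.   4.6]
```

```bash
python3 -m handwheel '[[0,-0.14,-0.026,10,-9,15,0],[0,-0.15,0,0,0,0,0],[0,-0.15,0,0,0,0,0],[0,-0.15,0,0,0,0,0],[0,-0.12,0,0,0,0,0],[0,0,0,0,0,0,0]]'; python3 - <<'E'
from h import *
togo(521.3,-165,225,106.4)
E
```

```text
clock: 6.5
position: [517.7, -161.8, 219.4]
tcp_rot: [[0.953, -0.009, -0.303], [0.303, -0.012, 0.953], [-0.012, -1.0, -0.009]]
force: [-0.1, 0.0, -3.2]
width: 12.6
t 6.50 pos [ 517.7 -161.8  219.4] yaw 107.66 F [-0.1  0.  -3.2] M [ 0.02 -0.03 -0.  ] w 12.6
q [ 11.8  23.9  -1.5 105.2   1.8  51.3 116.9]
turn [ 0.009  0.022 -0.012] shift in present axes [ 2.4 -5.6 -4.2] shift in final axes [ 2.6 -5.6 -4.1]
```

```bash
python3 -m handwheel '[[0.009,0.022,-0.012,2.5,0,-4,0],[0,0,0,0,0,0,0],[0,0,0,0,0,0,0]]'; python3 - <<'E'
from h import *
togo(521.3,-165,225,106.4)
c=shot('side','s3'); S=cloud(c)
w=shot('wrist','w3'); t=shot('top','t3')
E
```

```text
clock: 6.88
position: [521.1, -164.7, 218.6]
tcp_rot: [[0.961, -0.001, -0.275], [0.275, 0.001, 0.961], [-0.0, -1.0, 0.001]]
force: [0.5, -0.7, -2.5]
width: 12.1
t 6.88 pos [ 521.1 -164.7  218.6] yaw 105.99 F [ 0.5 -0.7 -2.5] M [ 0.   -0.02 -0.02] w 12.1
q [ 12.4  24.2  -1.4 104.8   0.7  51.1 116.7]
turn [-0.001 -0.007 -0.   ] shift in present axes [ 0.1 -6.4 -0.3] shift in final axes [ 0.1 -6.4 -0.4]
```

View pics/s3.png

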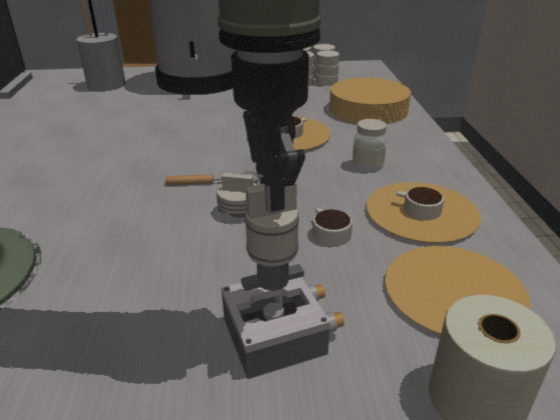

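View pics/w3.png

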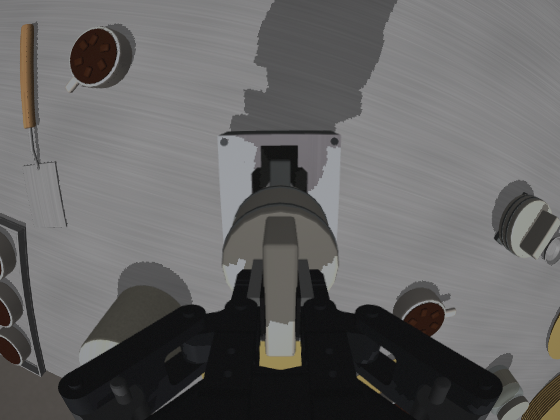

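View pics/t3.png

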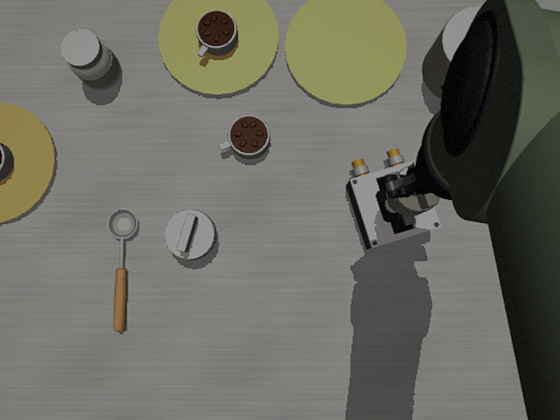

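Side view: the cartridge sits upright over the housing, lugs at about (275,278). Wrist view: the lug end at (278,175) lines up with the slot end at (279,155). I'll check these numbers through the wrist cloud.

```bash
python3 - <<'E'
from h import *
z=np.load('/tmp/w3.npz'); c={k:z[k] for k in z}; W=wcloud(c); g=c['img'].mean(-1)
rect(reg(W,210,350,125,300,55,66),'plate visible')
for a in [(230,145),(335,145),(240,200),(320,200),(280,200),(280,170),(279,152)]: print(a,W[a[1],a[0]].round(1),c['depth'][a[1],a[0]])
# hole corner dots / far plate edge
hs=W[205:300,210:350].reshape(-1,3); hs=hs[(hs[:,2]>200)&(hs[:,2]<225)]; 
Q=reg(W,215,345,180,300,180,215); rect(Q,'barrel top')
from numpy.linalg import lstsq
b=Q[:,:2]; 
Q=reg(W,255,305,215,360,225,260); rect(Q,'bar top')
Q=reg(W,260,300,140,190,85,120); rect(Q,'lug')
R=status.state()['tcp_rot'];p=status.state()['position']
P=W[125:180,210:350].reshape(-1,3);P=P[(P[:,2]>55)&(P[:,2]<66)]
L=(P-np.array([521.3,-165,0]))@R  # in tool axes
print('plate tool x,z ranges',np.percentile(L[:,0],[0.5,99.5]),np.percentile(L[:,2],[0.5,99.5]))
for v in (140,150,160,170):
    row=[(u,((W[v,u]-np.array([521.3,-165,0]))@R)[[0,2]].round(1),round(W[v,u][2])) for u in range(215,345) if 40<W[v,u][2]<70]
    zz=[(r[0],r[1][1]) for r in row]; us=[r[0] for r in row]
    gaps=[(us[i],us[i+1],row[i][1],row[i+1][1]) for i in range(len(us)-1) if us[i+1]-us[i]>5]
    print(v,row[0] if row else None,row[-1] if row else None,gaps)
E
```

```text
plate visible 6294 c [ 516.8 -166.9] size [105.7 112.8] axis -73.3 z 60.2
(230, 145) [ 488.1 -221.7   59.3] 289.3525
(335, 145) [ 461.6 -130.    60.5] 288.23727
(240, 200) [ 535.8 -199.8   60.7] 304.20453
(320, 200) [ 515.2 -127.3   59.9] 305.034
(280, 200) [ 490.8 -173.7  187.1] 172.88078
(280, 170) [ 489.  -174.1  110.7] 244.95619
(279, 152) [ 489.1 -175.1    6.9] 343.49713
barrel top 5385 c [ 512.3 -167.7] size [46.4 62.6] axis -73.1 z 204.6
bar top 5399 c [ 520.5 -165.3] size [58.4 21.9] axis 17.2 z 240.9
lug 546 c [ 491.3 -174.3] size [19.5 15.4] axis 16.0 z 110.8
plate tool x,z ranges [-57.30278758 -15.72866712] [-56.31676014  54.81676452]
140 (217, array([-52.6, -57. ]), 60) (340, array([-52.4,  54.7]), 60) []
150 (218, array([-43.4, -56.3]), 61) (340, array([-43.3,  55. ]), 61) [(261, 297, array([-41.4, -17.5]), array([-41.6,  16.1]))]
160 (219, array([-33.9, -55.9]), 60) (339, array([-33.9,  54.5]), 60) [(261, 297, array([-32.3, -17.4]), array([-32.5,  16.1]))]
170 (219, array([-24.7, -56.1]), 61) (339, array([-24.5,  54.8]), 60) [(253, 305, array([-24.3, -24.4]), array([-24.2,  23.2]))]
```

```bash
python3 -m handwheel '[[0,-0.005,0,0,12,0,0],[0,0,0,0,14,0,0],[0,0,0,0,6,0,0],[0,0,0,0,0,0,0]]'; python3 - <<'E'
from h import *
togo(521.1,-165,168,106.5)
E
```

```text
clock: 7.52
position: [520.7, -164.4, 183.7]
tcp_rot: [[0.96, -0.002, -0.281], [0.281, 0.001, 0.96], [-0.001, -1.0, 0.002]]
force: [-0.1, -0.2, -3.1]
width: 12.7
t 7.53 pos [ 520.7 -164.4  183.7] yaw 106.35 F [-0.1 -0.2 -3.1] M [ 0.01 -0.06 -0.08] w 12.7
q [ 12.5  26.7  -1.6 106.7   0.9  46.7 116.8]
turn [-0.002 -0.003 -0.001] shift in present axes [ 0.2 15.7 -0.8] shift in final axes [ 0.2 15.7 -0.7]
```

```bash
python3 -m handwheel '[[0,0,0,0,6,-0.5,0],[0,0,0,0,6,0,0],[0,0,0,0,0,0,0]]'; python3 - <<'E'
from h import *
togo(521.1,-165,145,106.5)
E
```

```text
clock: 7.9
position: [521.1, -164.9, 171.1]
tcp_rot: [[0.96, -0.001, -0.281], [0.281, 0.001, 0.96], [-0.001, -1.0, 0.002]]
force: [-0.1, 0.3, -3.6]
width: 12.7
t 7.90 pos [ 521.1 -164.9  171.1] yaw 106.34 F [-0.1  0.3 -3.6] M [ 0.04 -0.04  0.01] w 12.7
q [ 12.6  27.8  -1.6 107.3   1.   45.1 116.8]
turn [-0.002 -0.003 -0.001] shift in present axes [ 0.  26.1 -0.1] shift in final axes [ 0.  26.1 -0.1]
```

No contact forces with the lugs in the slot, so I'll push down onto the plunger.

```bash
python3 -m handwheel '[[0,0,0,0,5,0,0],[0,0,0,0,6,0,0],[0,0,0,0,6,0,0],[0,0,0,0,0,0,0]]' 110; python3 - <<'E'
from h import *
togo(521.1,-165,145,106.5)
E
```

```text
clock: 8.4
position: [521.7, -165.0, 154.4]
tcp_rot: [[0.96, 0.001, -0.281], [0.281, 0.001, 0.96], [0.001, -1.0, 0.001]]
force: [-2.0, 0.8, 7.7]
width: 12.5
t 8.40 pos [ 521.7 -165.   154.4] yaw 106.34 F [-2.   0.8  7.7] M [0.23 0.77 0.02] w 12.5
q [ 12.6  29.1  -1.6 108.    1.1  42.9 116.7]
turn [-0.001 -0.003  0.001] shift in present axes [-0.6  9.4  0.2] shift in final axes [-0.6  9.4  0.2]
```

```bash
python3 -m handwheel '[[0,0,0,-0.5,5,0,0],[0,0,0,0,4,0,0],[0,0,0,0,0,0,0]]' 110; python3 - <<'E'
from h import *
togo(521.1,-165,145,106.5)
E
```

```text
clock: 8.78
position: [521.7, -165.1, 146.1]
tcp_rot: [[0.96, 0.002, -0.281], [0.281, 0.001, 0.96], [0.002, -1.0, 0.0]]
force: [-3.7, 1.6, 8.9]
width: 12.4
t 8.78 pos [ 521.7 -165.1  146.1] yaw 106.33 F [-3.7  1.6  8.9] M [ 0.42  1.02 -0.07] w 12.4
q [ 12.6  29.8  -1.6 108.4   1.1  41.7 116.7]
turn [-0.    -0.003  0.002] shift in present axes [-0.6  1.1  0.3] shift in final axes [-0.6  1.1  0.3]
```

```bash
python3 -m handwheel '[[0,0.05,0,-0.5,1,0,0],[0,0.12,0,0,0,0,0],[0,0.12,0,0,0,0,0],[0,0.12,0,0,0,0,0]]'; python3 - <<'E'
from h import *
togo(521.1,-165,145,16.5)
E
```

```text
clock: 9.28
position: [522.6, -166.0, 146.7]
tcp_rot: [[0.991, 0.006, 0.137], [-0.137, -0.0, 0.991], [0.006, -1.0, 0.001]]
force: [-1.6, -0.8, 7.9]
width: 12.4
t 9.28 pos [ 522.6 -166.   146.7] yaw 82.15 F [-1.6 -0.8  7.9] M [-0.07  0.67  0.03] w 12.4
q [  7.9  29.9   4.9 108.7  -3.8  41.3  97.1]
turn [-0.004  1.146  0.005] shift in present axes [-1.6  1.7  0.8] shift in final axes [-1.4  1.7 -1.2]
```

```bash
python3 -m handwheel '[[0,0.12,0.006,-1.5,1.8,0.8,0],[0,0.12,0,0,0,0,0],[0,0.12,0,0,0.3,0,0],[0,0.12,0,0,0.3,0,0]]'; python3 - <<'E'
from h import *
togo(521.1,-165,145,16.5)
E
```

```text
clock: 9.78
position: [523.4, -166.5, 146.4]
tcp_rot: [[0.806, 0.006, 0.592], [-0.592, -0.001, 0.806], [0.006, -1.0, 0.003]]
force: [-3.5, 0.0, 9.4]
width: 12.5
t 9.78 pos [ 523.4 -166.5  146.4] yaw 53.71 F [-3.5  0.   9.4] M [-0.13  0.76  0.09] w 12.5
q [  2.3  30.5  12.6 108.9  -9.7  41.3  74.2]
turn [-0.004  0.649  0.005] shift in present axes [-2.7  1.4 -0.1] shift in final axes [-2.1  1.4 -1.7]
```

```bash
python3 -m handwheel '[[0,0.12,0.006,-3,1.5,0,0],[0,0.12,0,0,0,0,0],[0,0.12,0,-0.5,0.3,-0.3,0],[0,0.12,0,-0.5,0.3,-0.3,0]]'; python3 - <<'E'
from h import *
togo(521.1,-165,145,16.5)
E
```

```text
clock: 10.28
position: [522.6, -166.5, 146.6]
tcp_rot: [[0.426, 0.009, 0.904], [-0.904, -0.001, 0.427], [0.005, -1.0, 0.008]]
force: [-0.4, -0.2, 9.0]
width: 12.8
t 10.28 pos [ 522.6 -166.5  146.6] yaw 25.25 F [-0.4 -0.2  9. ] M [-0.31  0.47  0.01] w 12.8
q [ -3.2  31.4  20.4 109.4 -16.   41.5  51.7]
turn [-0.008  0.153  0.004] shift in present axes [-2.   1.6 -0.7] shift in final axes [-1.9  1.6 -1. ]
```

```bash
python3 -m handwheel '[[-0.008,0.1,0.005,-2,1.6,-0.7,0],[0,0.05,0,0,0,0,0],[0,0,0,0,0,0,0],[0,0,0,0,0,0,0]]'; python3 - <<'E'
from h import *
togo(521.1,-165,145,16.5)
E
```

```text
clock: 10.78
position: [522.8, -166.5, 146.8]
tcp_rot: [[0.28, 0.004, 0.96], [-0.96, -0.002, 0.28], [0.004, -1.0, 0.003]]
force: [-3.2, 0.6, 9.5]
width: 12.3
t 10.78 pos [ 522.8 -166.5  146.8] yaw 16.23 F [-3.2  0.6  9.5] M [0.36 1.12 0.01] w 12.3
q [ -5.1  31.9  23.  109.2 -17.9  42.1  44.4]
turn [-0.003 -0.005  0.004] shift in present axes [-1.9  1.8 -1.2] shift in final axes [-1.9  1.8 -1.2]
```

```bash
python3 -m handwheel '[[0,-0.003,0,-1,-3,-1,0],[0,0,0,0,-3,0,0],[0,0,0,0,-2,0,0],[0,0,0,0,0,0,0]]'; python3 - <<'E'
from h import *
togo(521.1,-165,155.8,16.5)
shot('wrist','w5')
E
```

```text
clock: 11.28
position: [522.4, -166.4, 156.0]
tcp_rot: [[0.282, 0.007, 0.959], [-0.959, -0.003, 0.282], [0.005, -1.0, 0.006]]
force: [-1.4, 0.4, 2.5]
width: 12.3
t 11.28 pos [ 522.4 -166.4  156. ] yaw 16.39 F [-1.4  0.4  2.5] M [ 0.09  0.66 -0.02] w 12.3
q [ -5.5  31.1  23.4 109.1 -17.4  42.9  44.1]
turn [-0.006 -0.002  0.005] shift in present axes [-1.7  0.2 -0.8] shift in final axes [-1.7  0.2 -0.8]
```

View pics/w5.png

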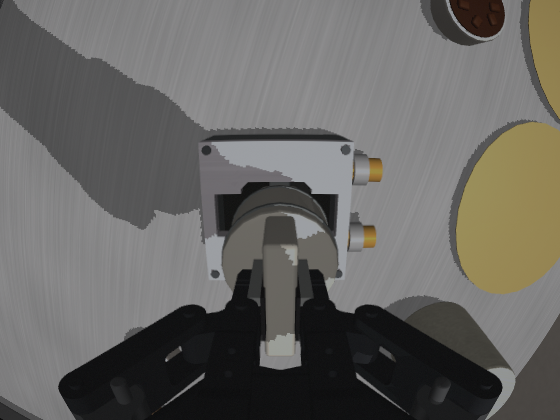

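The bar in the wrist view, at about (281,290), now lies square to the slot and the lugs are hidden under the plate. The upward force has dropped to 2.5 N, so the plate is taking the load. I'll let go.

```bash
python3 -m handwheel '[[0,0,0,0,-0.5,0,10],[0,0,0,0,0,0,40],[0,0,0,0,0,0,80],[0,0,0,0,0,0,80],[0,0,0,0,0,0,80]]' 20; python3 - <<'E'
from h import *
togo(521.1,-165,155.8,16.5)
c=shot('wrist','w6'); W=wcloud(c)
rect(reg(W,245,320,205,370,172,188),'bar'); rect(reg(W,210,350,170,300,136,148),'barrel top')
E
```

```text
clock: 11.95
position: [522.7, -166.3, 156.0]
tcp_rot: [[0.282, 0.007, 0.959], [-0.959, -0.004, 0.282], [0.006, -1.0, 0.006]]
force: [0.2, -0.2, -0.2]
width: 68.1
t 11.95 pos [ 522.7 -166.3  156. ] yaw 16.41 F [ 0.2 -0.2 -0.2] M [-0.05 -0.03  0.03] w 68.1
q [ -5.5  31.1  23.4 109.  -17.4  42.9  44.1]
turn [-0.006 -0.002  0.006] shift in present axes [-1.7  0.2 -1.1] shift in final axes [-1.7  0.2 -1.1]
bar 3870 c [ 522.9 -165.6] size [14.2 59.2] axis -73.9 z 178.0
barrel top 6224 c [ 521.4 -160.4] size [61.  51.8] axis 15.7 z 142.1
```

View pics/w6.png

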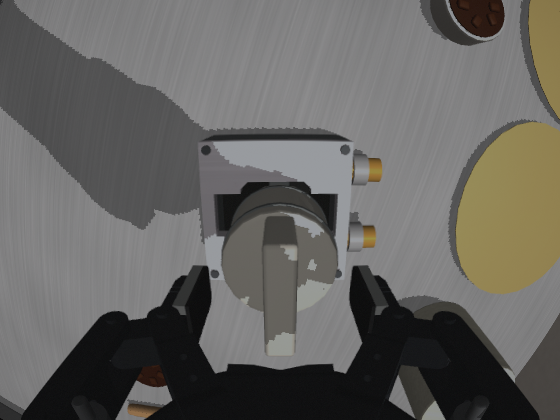

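Released. The bar top is at 178.0 mm (38 + 140) and its axis is -73.9°, a quarter turn from the slot. I'll back off straight up and check.

```bash
python3 -m handwheel '[[0,0,0,0,-10,0,80],[0,0,0,0,-30,0,80],[0,0,0,0,-40,0,80],[0,0,0,0,-40,0,80],[0,0,0,0,-10,0,80],[0,0,0,0,0,0,80],[0,0,0,0,0,0,80]]'; python3 - <<'E'
from h import *
togo(521.1,-165,280,16.5)
c=shot('wrist','w7'); W=wcloud(c)
P=W.reshape(-1,3); N=P[np.hypot(P[:,0]-521,P[:,1]+165)<60]
rect(N[(N[:,2]>172)&(N[:,2]<186)],'bar'); rect(N[(N[:,2]>136)&(N[:,2]<148)],'barrel top')
s=shot('side','s7'); P=cloud(s).reshape(-1,3); N=P[np.hypot(P[:,0]-521,P[:,1]+165)<60]
rect(N[(N[:,2]>174)&(N[:,2]<186)],'bar side')
N=P[np.hypot(P[:,0]-475,P[:,1]-157)<60]; rect(N[(N[:,2]>76)&(N[:,2]<88)],'squat bar')
E
```

```text
clock: 12.88
position: [521.0, -166.0, 291.9]
tcp_rot: [[0.282, 0.007, 0.959], [-0.959, -0.004, 0.282], [0.006, -1.0, 0.006]]
force: [0.8, -0.7, -0.3]
width: 68.2
t 12.88 pos [ 521.  -166.   291.9] yaw 16.37 F [ 0.8 -0.7 -0.3] M [ 0.04 -0.02 -0.03] w 68.2
q [ -9.7  21.2  28.3 101.4 -11.4  59.8  39. ]
turn [-0.006 -0.002  0.006] shift in present axes [-1.  11.9  0.3] shift in final axes [-0.9 11.9  0.4]
bar 1191 c [ 522.5 -164.8] size [13.7 57.3] axis -74.0 z 178.1
barrel top 2335 c [ 522.8 -164. ] size [59.9 59.5] axis 14.9 z 142.1
bar side 394 c [ 523.8 -168.4] size [13.9 58.8] axis -73.5 z 179.2
squat bar 183 c [476.  154.4] size [18.2 58. ] axis -15.2 z 80.9
```

View pics/s7.png

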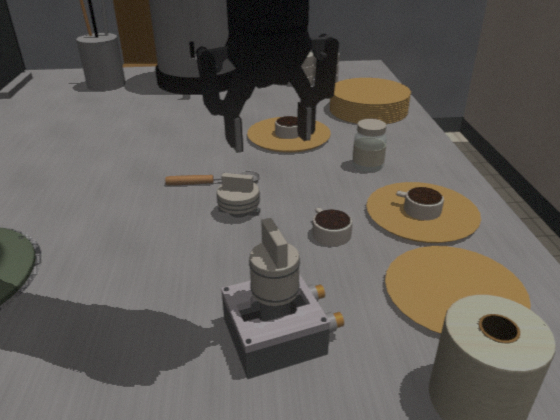

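The side view shows the cartridge upright in the housing at (275,285) and the squat one unmoved at (238,195), with the gripper well clear.

```bash
python3 -c "
from rig import ticket; print(ticket.job_done())"
```

```text
the job is handed in; nothing more can be done
None
```

The tall cartridge is in the filter housing, upright and turned a quarter clockwise. I handed the job in at about 13 s of the 38 s allowed. I pinched it by its grip bar, lowered it through the slot, pushed it down about 22 mm against the spring and turned it. I then let it rise and released it.

**Last checks, with the gripper clear:**
- **Height:** the bar top is at 178.1 mm by the wrist camera and 179.2 mm by the side camera, against the 178 mm expected when locked.
- **Angle:** the bar axis is at -74.0° (wrist) and -73.5° (side), against the -73.6° expected for a full quarter turn.
- **Upright:** the bar and barrel centres agree to within about 1 mm in the wrist view.
- **Force:** the readings I took between moves never passed about 10 N, and the tool reads about zero after release.
- **Squat cartridge:** it stands where it was, to within about 3 mm between cameras.

**Disagreements:** the side camera reads y about 3–6 mm lower than the top and wrist cameras. I used the top and wrist values. I did not test the lock by pulling on the cartridge; I judged it from the height and angle.

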